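# Load a hot casserole with a lid lifter

## Task

The red casserole is hot, so work its lid only with the two-pronged lid lifter: take the lifter from its stand, hook the lid by its loop handle, lift it off level and rest it, plug side down, on the middle of the cork trivet. Put every lemon and garlic bulb that lies along the front of the worktop into the casserole, then use the lifter again to put the lid back so that it sits properly all round, and hang the lifter back on its stand. Never touch the lid with the gripper, and leave the mug, the salt shaker and the tin where they are.

Things in the scene. Friction and masses are not known exactly. Their poses are not given: they have to be found in the camera images.
- pot: Red enamelled round casserole on a thin cork mat, fixed. Origin on the worktop under its centre, z up. Outside radius 95 mm, rim at z = 81 mm, inside radius 90 mm at the rim and about 80 mm at the floor, inner floor at z = 12 mm. Two small ear handles at its +y and -y sides reach 115 mm from the centre at z = 66 mm.
- trivet: Round cork trivet, fixed, 160 mm across and 12 mm thick. Origin on the worktop under its centre.
- lid: Red casserole lid (0.3 to 0.6 kg). Origin at the centre of the underside of its flat round plate (radius 97 mm, 7 mm thick, slightly domed to 10 mm in the middle), z up. Below it a tapered plug 8 mm deep (radius 86 mm at the plate, 78 mm at the bottom) centres in the casserole's rim. When seated the origin is 81 mm above the worktop; on the trivet it is 20 mm above it. On top stands an upright steel loop handle.
- lid_loop (a point): Middle of the top bar of the lid's loop handle, 52 mm above the lid's origin, with the lid's axes. The top bar is a round 8 mm bar that runs along the lid's y axis, straight for 32 mm to either side; the loop's legs stand at y = +-40 mm. Under the bar there are 38 mm free down to the lid: prongs enter along the lid's x axis, from either side.
- lifter_grip (a point): Centre of the lid lifter's wooden handle, a bar 14 mm wide (its x), 140 mm long (its y) and 20 mm high (its z), level and graspable from above across its width. 27 mm below the bar the 9 mm steel stem slants to x = -34 mm and goes down to the prongs, so fingertips may reach at most 20 mm below the bar. The lifter weighs 0.16 kg.
- lifter_saddle (a point): Lowest part of the lifter's two prongs, on their centre line, straight below the handle's centre by 95 mm, with the lifter's axes. The prongs are 6 mm steel wires at y = +-15 mm that come from the stem at x = -34 mm (there 8 mm higher), are lowest at x = 0, and turn up to a tip at x = 21 mm, 9 mm higher (12 mm with the wire's thickness). The lid's loop bar, when lifted, settles in this dip with its centre 7 mm above this point. The prongs open towards the lifter's +x.
- stand: Lifter stand, fixed: dark wooden base 80x140x10 mm with two posts at y = +-55 mm; each carries a flared cradle, 12 mm long and about 22 mm wide at the bottom, that holds the handle's bar from below. Origin on the worktop under its centre. The lifter hangs in it at the start with its axes parallel to the stand's axes, prongs down between the posts.
- stand_rest (a point): Where the centre of the lifter's handle is when it hangs in the stand: 140 mm above the stand's origin. The cradles' tips reach 10 mm higher.
- lemon_a_mid (a point): Yellow lemon, about 78x55x56 mm, lying on its side with its long axis along its own x axis; this point is its middle, about half its height above what it lies on. May be absent (None).
- lemon_b_mid (a point): Yellow lemon, about 67x54x54 mm, lying on its side with its long axis along its own x axis; this point is its middle, about half its height above what it lies on. May be absent (None).
- garlic_a_mid (a point): White-pink garlic bulb, about 48x50 mm across and 51 mm high with a thin neck on top; this point is its middle, 25 mm above what it stands on. May be absent (None).
- garlic_b_mid (a point): White-pink garlic bulb, about 48x50 mm across and 51 mm high with a thin neck on top; this point is its middle, 25 mm above what it stands on. May be absent (None).
- mug: White speckled mug, 86x119 mm, 100 mm high, a bystander. Origin under its centre.
- salt: Small grey and glass salt shaker, 44 mm across, 90 mm high, a bystander. Origin under its centre.
- tin: Short food tin, 75 mm across, 58 mm high, a bystander. Origin under its centre.
Mind the look-alikes: they are no part of the job. Leave any purple or turquoise look-alike of the part that bears lemon_a_mid alone.

How it is judged:
On the way, in this order (a step that is already met when the one before it is completed fails the run):
1. the lid hangs level from the lifter's prongs, lifted clear of the casserole (distance between lid_loop and lifter_saddle below 0.014 m and angle between lid's own z axis and vertical below 0.3 rad and contact force between the fingers and lid below 0.5 N and z of lid in the frame of pot above 0.095 m), for 0.3 s.
2. the lid rests on the trivet, centred within 35 mm, off the lifter's prongs (horizontal distance between lid and trivet below 0.035 m and height (world z) of lid below 0.025 m and angle between lid's own z axis and vertical below 0.06 rad and distance between lid_loop and lifter_saddle above 0.03 m), for 0.3 s.
3. every lemon and garlic bulb is in the casserole (horizontal distance between each of lemon_a_mid, lemon_b_mid, garlic_a_mid, garlic_b_mid and pot below 0.085 m and z of each of lemon_a_mid, lemon_b_mid, garlic_a_mid, garlic_b_mid in the frame of pot below 0.07 m), for 0.3 s.
4. the lid hangs level from the lifter's prongs again, lifted clear of the trivet (distance between lid_loop and lifter_saddle below 0.014 m and angle between lid's own z axis and vertical below 0.3 rad and contact force between the fingers and lid below 0.5 N and height (world z) of lid above 0.04 m), for 0.3 s.
At the end, for the whole second after the job is handed in: The lid sits on the casserole, centred within 7 mm and level within 0.04 rad, its plate within 5 mm of the rim; every lemon and garlic bulb present is inside; the lifter hangs in its stand, handle within 18 mm of its resting place and along the cradles within 0.2 rad; all at rest and released (all of step 3 and horizontal distance between lid and pot below 0.007 m and z of lid in the frame of pot between 0.076 and 0.085 m and angle between lid's own z axis and vertical below 0.04 rad and distance between lifter_grip and stand_rest below 0.018 m and angle between the y axis of lifter_grip and the y axis of stand, either way round below 0.2 rad and angle between lifter_grip's own z axis and vertical below 0.25 rad and linear speed of lid below 0.02 m/s); the robot touches nothing.
It fails at once if the gripper or arm touches the hot lid (contact force between any of the fingers, the arm and lid above 0.5 N).
It fails at once if the lid tips more than 0.5 rad (29 degrees) (angle between lid's own z axis and vertical above 0.5 rad).
It fails at once if the mug, salt shaker or tin is moved more than 30 mm (distance of any of mug, salt, tin from where it was at the start of the episode above 0.03 m).
Of lemon_a, lemon_b, garlic_a, garlic_b only 2 to 4 are there at a start; the rules pass over those that are not, and their reading is None.
At some moment in a run one of lemon_a, lemon_b, garlic_a, garlic_b may be knocked a few centimetres aside while the robot is not near it.
It also fails if it takes over 210 s, if anything falls off the work surface, if the arm or the gripper's body presses on something with over 40 N, if the wrist force passes 120 N, or if a joint passes its speed limit or range.

## Robot

A 7-joint arm with a two-finger parallel gripper is mounted at the origin on a cart in front of the work surface, level with it; the furniture and walls round the work are solid. World frame = base frame: x ahead of the robot, y to its left, z up, the work surface at z = 0. Lengths are in m, angles in rad, forces in N, time in s.
With the tool pointing down it reaches from about 0.4 to 0.9 m from the base axis. Payload 5.5 kg.
Tool frame: the origin (TCP) lies at the very end of the fingers, on their centre line; the grasp point (between the pads) lies 19 mm behind it (arm.grasp_offset is the distance from the TCP to the grasp point, in m); z points along the fingers, y is the line along which they close (so a half turn about z gives the same grasp; the last joint's range is limited). The gripper opens to 92 mm and grips with 3 to 60 N. Pads are 19 mm wide; open, the fingers measure 130 mm over their backs; the gripper's body (75 mm by 190 mm) begins 47 mm behind the grasp point.
Start: joints at [-0.928, 0.501, -0.427, 1.55, 0.221, 1.138, -0.21], TCP at [0.241, 0.604, 0.227] pointing down, gripper open.
Joint ranges: [-2.88, 2.88], [-0.31, 2.03], [-1.54, 1.56], [0.2, 2.42], [-1.41, 4.55], [0.19, 2.02], [-2.57, 2.57]. Speed limits (rad/s): [2.57, 2.57, 3.14, 3.14, 3.14, 3.14, 3.14].

## Interface

Orientations are given as a rotation vector (axis times angle).
In Python, from rig import arm, get_image gives the robot as it stands. Calls block until the motion is done:
- arm.reach(position, orientation): joint-space move of the TCP to a pose.
- arm.move_linear(position, rot=None, velocity=0.15, threshold=None): straight line of the TCP; rot=None keeps the orientation; velocity is the mean speed in m/s. With threshold (N) it stops when the force on the tool has changed by that much, and returns True; else False.
- arm.move_j(angles): joint-space move.
- arm.set_gripper(opening, newtons=None): finger opening in m; newtons is the grip in N (None keeps the last); returns when the fingers have stopped.
- arm.hold(seconds).
- arm.solve_ik(position, orientation): joint angles nearest the present ones, or None.
- arm.observe(): the state.
- get_image(name): name is "side" or "top"; returns a dict with "color" (420x560x3 uint8, blue, green, red), "range_z" (420x560 float32, m along the optical axis (not along the pixel's ray), 0 where there is no reading), "fx", "fy", "cx", "cy" (pixels), "k1" (the pictures are not rectified: a ray, as slopes to the right and down, at radius r is drawn at 1 + k1 r^2 times it, then the intrinsics apply), "origin" and "orientation" of the camera in the world. Camera axes: x right, y up, looking along -z (the intrinsics and any distortion apply to the point x, -y, -z); pixel columns grow to the right and rows downward; lengths in m; the calibration is good to about 2 mm. A picture is of the moment at which its call begins.
A pose or a line that the arm cannot do raises arm.PlanningError and nothing moves.
- arm.finish_job(): hands the job in; it is judged then, once.
The state is a dict: "t": time; "qpos": joint angles; "dq": joint speeds; "joint_torque": joint torques, N m; "tcp_pos": TCP position; "eef_rot": TCP orientation; "force": force on the tool from outside, world axes, zero at the start; "wrist_torque": the same for the moment, N m; "width": finger opening in m; "grip_force": force on a finger pad.
Only numpy, scipy, OpenCV 4.12 (cv2) and the standard library are available. Lean on these libraries where they do the work, as an engineer would, in place of code of your own. Each camera call takes 0.05 s, during which the arm holds its last target. There are 200 camera calls.

## Working session

There is one attempt and no reset: what is moved stays moved. The work goes in short steps, each a Python script; the robot and the scene stay as the last script left them, time stands still between calls to the robot, and variables do not carry over. Pictures are saved under pics/ and viewed, at most 14 in all, crops included, and the job is handed in when it is done.

```bash
ls; mkdir -p pics; cat > h.py <<'E'
import numpy as np, cv2
from scipy.spatial.transform import Rotation as R
from rig import arm, get_image
def cam(im):
    o=np.array(im["origin"]); q=np.array(im["orientation"]).ravel()
    Rm=R.from_rotvec(q).as_matrix() if q.size==3 else (q.reshape(3,3) if q.size==9 else None)
    return o,Rm
def rays(im,uv):
    uv=np.atleast_2d(np.asarray(uv,float)); K=np.array([[im["fx"],0,im["cx"]],[0,im["fy"],im["cy"]],[0,0,1]])
    p=cv2.undistortPoints(uv.reshape(-1,1,2),K,np.array([im["k1"],0,0,0.])).reshape(-1,2)
    return np.c_[p[:,0],-p[:,1],-np.ones(len(p))]
def plane(im,uv,z):
    o,Rm=cam(im); d=rays(im,uv)@Rm.T
    return o+d*((z-o[2])/d[:,2])[:,None]
def cloud(im,mask=None):
    z=im["range_z"]; m=z>0
    if mask is not None: m&=mask>0
    v,u=np.nonzero(m); o,Rm=cam(im)
    return o+(rays(im,np.c_[u,v])*z[v,u][:,None])@Rm.T, np.c_[u,v]
E
python3 - <<'E'
from h import *
s=arm.observe(); print(s["t"],s["tcp_pos"],s["eef_rot"],s["width"],arm.grasp_offset)
for n in("side","top"):
    im=get_image(n); cv2.imwrite(f"pics/{n}0.png",im["color"]); np.savez(f"{n}0.npz",**im)
    print(n,im["fx"],im["cx"],im["cy"],im["k1"],im["origin"],im["orientation"],(im["range_z"]>0).mean())
E
```

```text
pics
0.0 [0.24077998 0.60300908 0.22567876] [-5.92853972e-01 -3.08471545e+00  2.97591025e-03] 0.09183716921693585 0.0188
side 396.4887962905171 281.20870854381377 209.82336532512682 -0.0010977004755307828 [0.60352786 1.16716772 0.67082684] [-1.96076193e-03  1.62807601e+00  2.63352421e+00] 0.9959906462585034
top 449.52427040543614 283.0138618835566 210.14115762644755 0.0026786319857479888 [0.47676014 0.01012376 1.4212978 ] [ 0.06602635 -0.08056272 -1.55454197] 0.9957780612244898
```

View pics/top0.png

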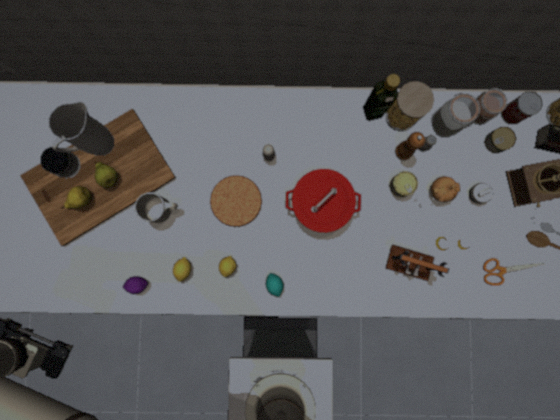

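View pics/side0.png

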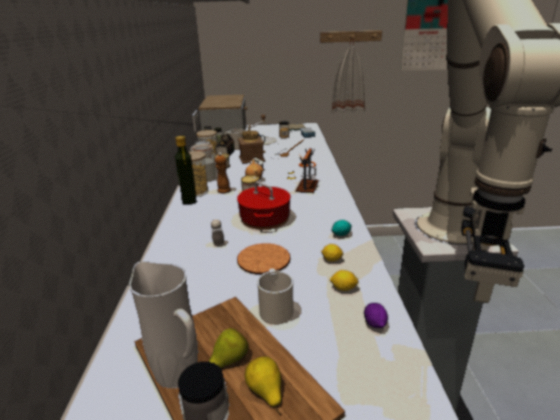

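Top view: the lid is at (323,200), the trivet at (236,201), the stand and lifter at (418,262), and the mug at (155,208). Candidates for lemons are yellow (182,269), yellow (227,266), purple (136,285) and turquoise (274,284), so I choose the two yellow ones. The small pale things at (442,243) and (463,243) need a close crop, in case they are garlic.

```bash
python3 - <<'E'
from h import *
T=dict(np.load("top0.npz")); c=T["color"]; g=lambda a:cv2.convertScaleAbs(a,alpha=1.6,beta=10)
a=cv2.resize(g(c[150:300,290:490]),(800,600),interpolation=cv2.INTER_CUBIC); cv2.imwrite("pics/crop1.png",a)
S=dict(np.load("side0.npz")); c2=S["color"]
b=cv2.resize(g(c2[140:300,200:370]),(637,600),interpolation=cv2.INTER_CUBIC); cv2.imwrite("pics/crop2.png",b)
P,uv=cloud(T); 
def at(u,v,r=3):
    k=(abs(uv[:,0]-u)<=r)&(abs(uv[:,1]-v)<=r); return np.round(np.median(P[k],0),3)
for n,p in dict(lemL=(182,269),lemR=(227,266),purp=(136,285),turq=(274,284),triv=(236,201),lid=(300,190),table=(330,280),x1=(442,243),x2=(463,243),o1=(404,183),o2=(444,188),o3=(482,193)).items(): print(n,at(*p))
hsv=cv2.cvtColor(c,cv2.COLOR_BGR2HSV)
def blob(name,lo,hi,box):
    m=cv2.inRange(hsv,lo,hi); k=np.zeros_like(m); k[box[1]:box[3],box[0]:box[2]]=255; m&=k
    n,l,st,ce=cv2.connectedComponentsWithStats(m); i=1+np.argmax(st[1:,4]); mm=(l==i)
    p,_=cloud(T,mm); print(name,st[i],ce[i],"med",np.round(np.median(p,0),3),"min",np.round(p.min(0),3),"max",np.round(p.max(0),3)); return mm
blob("lemL",(18,100,40),(35,255,255),(160,250,205,290)); blob("lemR",(18,100,40),(35,255,255),(208,250,245,285))
blob("triv",(5,80,40),(20,255,255),(205,170,268,232)); blob("lid",(0,150,60),(8,255,255),(280,165,365,240))
blob("handle",(3,110,70),(20,255,255),(385,240,455,285))
E
```

```text
lemL [0.422 0.3   0.053]
lemR [0.433 0.165 0.053]
purp [0.373 0.437 0.052]
turq [0.382 0.022 0.054]
triv [0.636 0.147 0.012]
lid [ 0.663 -0.051  0.09 ]
table [ 0.393 -0.152  0.001]
x1 [ 0.513 -0.505  0.001]
x2 [ 0.515 -0.573  0.003]
o1 [ 0.695 -0.373  0.056]
o2 [ 0.678 -0.489  0.075]
o3 [ 0.667 -0.614  0.053]
lemL [173 258  18  23 304] [181.65460526 269.15460526] med [0.422 0.302 0.048] min [ 0.388  0.28  -0.001] max [0.455 0.329 0.06 ]
lemR [219 256  17  21 251] [226.98804781 266.10756972] med [0.433 0.165 0.047] min [0.402 0.142 0.031] max [0.463 0.192 0.061]
triv [ 211  176   50   50 1986] [235.51460222 200.56445116] med [0.637 0.148 0.012] min [0.56  0.07  0.003] max [0.717 0.227 0.023]
lid [ 286  170   74   63 2896] [323.06146409 200.66678177] med [ 0.632 -0.12   0.091] min [ 0.539 -0.231  0.065] max [ 0.726 -0.01   0.102]
handle [402 255  45  17 233] [422.90987124 263.        ] med [ 0.453 -0.4    0.151] min [ 0.431 -0.468  0.006] max [ 0.474 -0.337  0.158]
```

View pics/crop1.png

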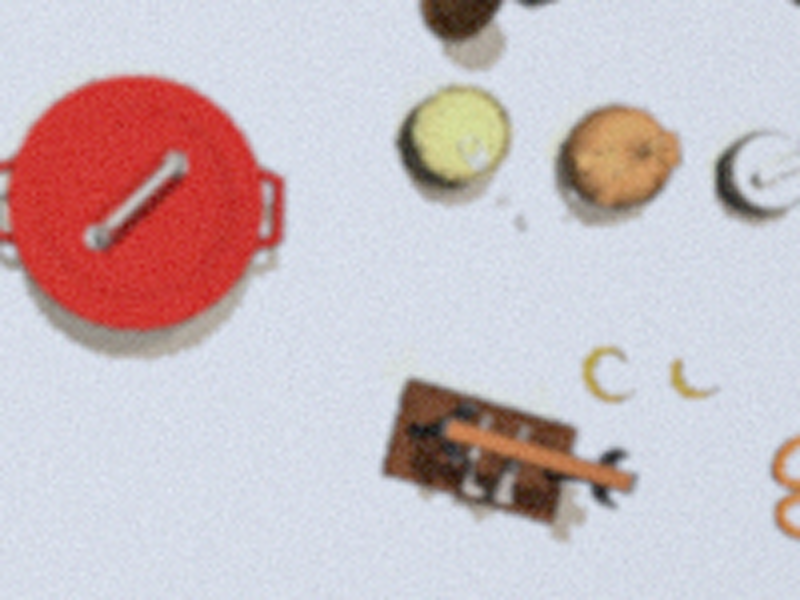

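View pics/crop2.png

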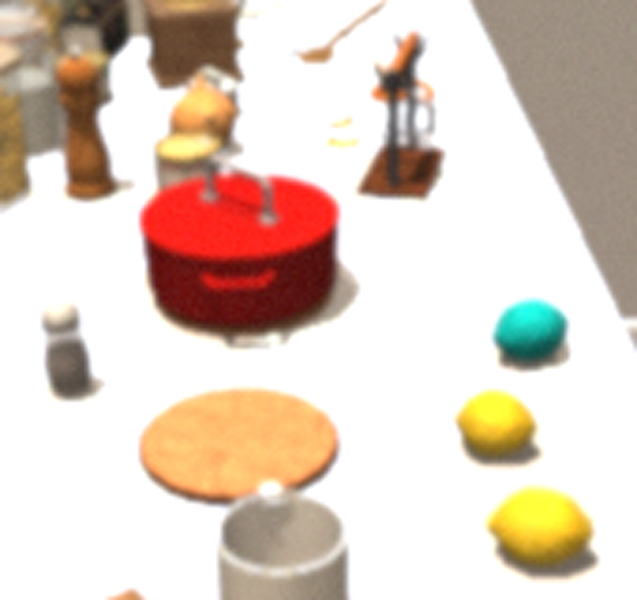

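The crops show only two lemons and no garlic; the curls at (442,243) and (463,243) are flat peel at z≈0. The lid's loop bar runs from crop (97,238) to (177,160), and the lifter's stem bulges towards the robot, so the prongs open away from it (world +x). Next are precise measurements from both views.

```bash
cat >> h.py <<'E'
def fit(p):   # centre of min-area rectangle in xy (mm tolerant), size, long-axis yaw
    (c,s,a)=cv2.minAreaRect((p[:,:2]*1000).astype(np.float32))
    b=cv2.PCACompute(p[:,:2].astype(np.float32),None)[1][0]
    return np.round(np.array(c)/1000,4),np.round(s,0),round(np.degrees(np.arctan2(b[1],b[0]))%180,1)
def near(P,lo,hi): return P[((P>lo)&(P<hi)).all(1)]
def scene(ims):
    out={}
    for n,im in ims.items():
        P,uv=cloud(im); hsv=cv2.cvtColor(im["color"],cv2.COLOR_BGR2HSV)[uv[:,1],uv[:,0]].astype(int); out[n]=(P,hsv,uv)
    return out
E
python3 - <<'E'
from h import *
sc=scene({n:dict(np.load(n+"0.npz")) for n in("top","side")})
for n,(P,h,uv) in sc.items():
    def box(name,lo,hi,c=None):
        k=((P>lo)&(P<hi)).all(1)
        if c is not None: k&=c
        p=P[k]
        if len(p)<8: print(n,name,len(p)); return
        print(n,name,len(p),*fit(p),"mean",p.mean(0).round(4),"z5/50/95",np.percentile(p[:,2],[5,50,95]).round(4))
    H,S,V=h.T
    box("handle",(.40,-.50,.13),(.50,-.30,.2)); box("handle orange",(.40,-.50,.135),(.50,-.30,.2),(H<22)&(S>110)&(V>60))
    box("base",(.36,-.52,.004),(.56,-.28,.02),(S>70)&(H<25))
    box("loop",(.53,-.22,.118),(.73,-.02,.16)); box("lidplate",(.50,-.25,.078),(.76,0.,.105),(S>150)&((H<10)|(H>170)))
    box("trivet",(.52,.04,.007),(.75,.26,.02),(S>70)&(H<25))
    y=(H>17)&(H<36)&(S>90)
    box("lemL",(.35,.24,.008),(.5,.37,.08),y); box("lemR",(.35,.1,.008),(.5,.23,.08),y)
    box("below handle",(.38,-.47,.03),(.52,-.33,.09))
    if n=="side":
        k=((P>(.36,-.5,.02))&(P<(.56,-.3,.17))).all(1); print(uv[k].min(0),uv[k].max(0))
# triangulated loop centre & handle: rays; lid bar pixels in top
T=dict(np.load("top0.npz")); c=T["color"]; hsv=cv2.cvtColor(c,cv2.COLOR_BGR2HSV)
m=((hsv[...,1]<120)).astype(np.uint8); k=np.zeros_like(m); cv2.circle(k,(323,201),26,1,-1); m&=k
n,l,st,ce=cv2.connectedComponentsWithStats(m); i=1+np.argmax(st[1:,4]); v,u=np.nonzero(l==i)
p=plane(T,np.c_[u,v],.137); print("bar by mask",st[i],fit(p),p.mean(0).round(4))
S=dict(np.load("side0.npz"))["color"]
cv2.imwrite("pics/crop3.png",cv2.resize(cv2.convertScaleAbs(S[140:200,285:335],alpha=1.5),(500,600),interpolation=cv2.INTER_CUBIC))
E
```

```text
top handle 357 [ 0.4509 -0.4014] [142.  42.] 74.0 mean [ 0.451  -0.3997  0.1482] z5/50/95 [0.1347 0.1498 0.1547]
top handle orange 218 [ 0.4513 -0.3986] [129.  14.] 74.1 mean [ 0.4518 -0.3972  0.1504] z5/50/95 [0.1459 0.1506 0.1547]
top base 657 [ 0.4805 -0.4224] [162. 144.] 82.7 mean [ 0.4538 -0.3983  0.0109] z5/50/95 [0.006  0.011  0.0159]
top loop 83 [ 0.6328 -0.1225] [ 8. 86.] 133.5 mean [ 0.6315 -0.1213  0.1365] z5/50/95 [0.1297 0.1372 0.1412]
top lidplate 2929 [ 0.6331 -0.1218] [186. 188.] 58.9 mean [ 0.6324 -0.1212  0.0909] z5/50/95 [0.0859 0.0909 0.0958]
top trivet 1908 [0.6377 0.1486] [156. 155.] 37.8 mean [0.6372 0.1479 0.0125] z5/50/95 [0.0081 0.0124 0.0173]
top lemL 309 [0.4214 0.3054] [55. 60.] 172.7 mean [0.4221 0.3028 0.0465] z5/50/95 [0.0322 0.0478 0.0566]
top lemR 257 [0.4324 0.1663] [53. 51.] 166.1 mean [0.4327 0.1659 0.0462] z5/50/95 [0.0338 0.047  0.0554]
top below handle 101 [ 0.4488 -0.3978] [100.  69.] 70.2 mean [ 0.4426 -0.389   0.0591] z5/50/95 [0.0392 0.055  0.0874]
side handle 95 [ 0.4503 -0.3908] [147.  41.] 74.9 mean [ 0.4528 -0.3808  0.1427] z5/50/95 [0.
[... 365 characters left out ...]
e lidplate 919 [ 0.6322 -0.1086] [182. 186.] 147.5 mean [ 0.6336 -0.0964  0.0876] z5/50/95 [0.0826 0.0877 0.0909]
side trivet 1162 [0.6361 0.1549] [155. 155.] 6.2 mean [0.6359 0.1592 0.0102] z5/50/95 [0.008  0.0102 0.0123]
side lemL 429 [0.4221 0.3189] [39. 71.] 165.6 mean [0.4228 0.324  0.0368] z5/50/95 [0.0166 0.038  0.0525]
side lemR 272 [0.4321 0.1837] [34. 59.] 167.3 mean [0.4332 0.1868 0.0343] z5/50/95 [0.0133 0.0355 0.0509]
side below handle 112 [ 0.4493 -0.3875] [113.  60.] 69.5 mean [ 0.4436 -0.3803  0.0593] z5/50/95 [0.0397 0.0565 0.086 ]
[300 148] [316 186]
bar by mask [311 188  26  24 142] (array([ 0.6299, -0.1171]), array([18., 95.]), np.float32(133.8)) [ 0.6294 -0.1168  0.137 ]
```

View pics/crop3.png

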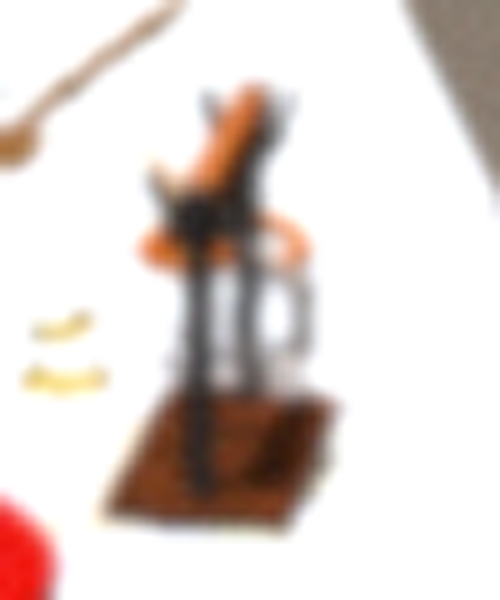

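The stem hangs on the robot's side, crop (305,300), so lifter +x is at yaw -16° and the prongs open away from me. The heights agree with the text: handle top 0.1505, loop bar top 0.137, trivet 0.012, lemon tops about 0.055. Now I'll check IK, then grasp the lifter.

```bash
cat >> h.py <<'E'
G=arm.grasp_offset
def down(yaw):  # tool pointing down, closing axis at yaw (deg)
    y=np.array([np.cos(np.radians(yaw)),np.sin(np.radians(yaw)),0]); z=np.array([0,0,-1.])
    return R.from_matrix(np.c_[np.cross(y,z),y,z]).as_rotvec()
def d2(yaw): return np.array([np.cos(np.radians(yaw)),np.sin(np.radians(yaw)),0])
def lin(p,yaw=None,v=.15,th=None): return arm.move_linear(np.array(p,float),None if yaw is None else down(yaw),velocity=v,threshold=th)
def st():
    s=arm.observe(); print("t%.1f"%s["t"],np.round(s["tcp_pos"],4),"F",np.round(s["force"],1),"w%.4f g%.1f"%(s["width"],s["grip_force"])); return s
E
python3 - <<'E'
from h import *
T=dict(np.load("top0.npz"))
print("handle ray",plane(T,[[401.25,257],[448.25,270.5],[424.75,263.75]],.15).round(4))
print("trivet",plane(T,[[235.5,200.56]],.012),"lid",plane(T,[[323.06,200.67]],.088))
for f in(0,180):
    print("flip",f)
    for n,p,y in (("stand",(.4515,-.399,.121),-16+f),("standup",(.4515,-.399,.30),-16+f),("lid in",(.632,-.121,.182),44+f),("lid back",(.575,-.177,.182),44+f),("lid up",(.632,-.121,.28),44+f),("triv up",(.637,.148,.25),44+f),("triv",(.637,.148,.12),44+f),("trivback",(.58,.09,.12),44+f),
       ("lidin-",(.632,-.121,.182),-136+f)):
        q=arm.solve_ik(np.array(p),down(y)); print(n,None if q is None else np.round(q,2))
E
```

```text
handle ray [[ 0.4685 -0.3361  0.15  ]
 [ 0.4327 -0.4683  0.15  ]
 [ 0.4506 -0.4023  0.15  ]]
trivet [[0.63704886 0.14819518 0.012     ]] lid [[ 0.63217478 -0.12056116  0.088     ]]
flip 0
stand [ 0.17  0.6   0.69  1.79 -0.46  0.92  0.78]
standup [ 0.1   0.4   0.78  1.62 -0.29  1.24  0.65]
lid in [ 0.1   0.5   0.06  1.62 -0.03  1.02  0.94]
lid back [ 0.11  0.43  0.18  1.74 -0.09  0.98  1.1 ]
lid up [ 0.08  0.41  0.1   1.52 -0.04  1.21  0.95]
triv up [-0.09  0.47 -0.25  1.52  0.12  1.17  0.41]
triv [-0.1   0.6  -0.24  1.63  0.17  0.93  0.37]
trivback [-0.1   0.48 -0.13  1.81  0.08  0.85  0.5 ]
lidin- [-0.57  0.78  1.13  1.65 -0.75  1.21 -1.64]
flip 180
stand [-0.16  1.01  1.35  1.8  -1.05  1.26 -1.92]
standup [-0.19  0.68  1.36  1.63 -0.68  1.39 -2.17]
lid in [-0.57  0.78  1.13  1.65 -0.75  1.21 -1.64]
lid back [-0.4   0.58  0.91  1.75 -0.52  1.06 -1.69]
lid up [-0.58  0.65  1.13  1.55 -0.6   1.33 -1.75]
triv up [-1.05  0.86  1.35  1.55 -0.85  1.42 -2.  ]
triv [-1.04  1.08  1.35  1.66 -1.09  1.33 -1.86]
trivback [-0.98  0.79  1.13  1.84 -0.82  1.07 -1.89]
lidin- [ 0.1   0.5   0.06  1.62 -0.03  1.02  0.94]
```

```bash
python3 - <<'E'
from h import *
arm.set_gripper(.06,30)
p=np.array(arm.observe()["tcp_pos"]); lin([p[0],p[1],.34],v=.2)
arm.reach(np.array([.451,-.401,.30]),down(-16)); st()
print(lin([.451,-.401,.125],v=.12,th=12)); lin([.451,-.401,.122],v=.05,th=12); st()
arm.set_gripper(0.0,40); st()
im=get_image("side"); cv2.imwrite("pics/s1.png",cv2.resize(cv2.convertScaleAbs(im["color"][100:220,240:380],alpha=1.5),(700,600),interpolation=cv2.INTER_CUBIC))
E
```

```text
t5.1 [ 0.4517 -0.4002  0.2998] F [-0.5 -0.7  0.3] w0.0599 g0.0
False
t7.0 [ 0.4511 -0.4009  0.1221] F [0.  0.1 0.1] w0.0599 g0.0
t7.8 [ 0.4508 -0.401   0.122 ] F [-0.3  0.5 -0.2] w0.0142 g40.0
```

View pics/s1.png

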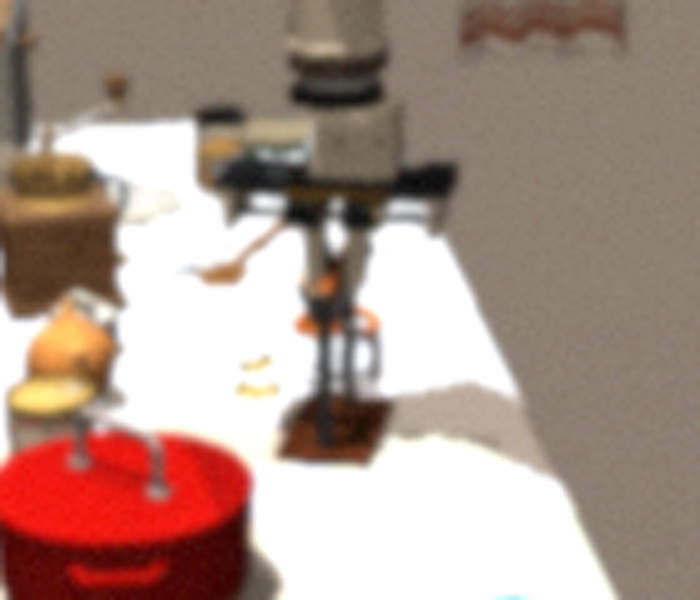

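Grasped: width 14.2 mm, 40 N. Image (325,285) shows the fingers on the wooden bar. Now I'll lift the lifter, go behind the loop and insert the prongs.

```bash
python3 - <<'E'
from h import *
lin([.4508,-.401,.30],v=.15)
b=np.array([.632,-.1205,0]); u=d2(44)
arm.reach(np.append((b-75e-3*u)[:2],.30),down(44)); s=st()
print(lin(np.append((b-75e-3*u)[:2],.183),44,v=.1,th=6)); st()
print(lin(np.append(b[:2],.183),44,v=.08,th=5)); st()
for n in("side","top"):
    im=get_image(n); np.savez(n+"2.npz",**im)
    c=im["color"][90:270,180:360] if n=="side" else im["color"][130:270,250:390]
    cv2.imwrite(f"pics/{n}2.png",cv2.resize(cv2.convertScaleAbs(c,alpha=1.5),(600,600),interpolation=cv2.INTER_CUBIC))
E
```

```text
t10.2 [ 0.5771 -0.1748  0.2999] F [ 0.2 -1.5 -1.3] w0.0139 g40.0
False
t11.5 [ 0.5786 -0.1729  0.1837] F [-0.   0.2 -2.1] w0.0137 g40.0
False
t12.6 [ 0.6315 -0.1213  0.183 ] F [-0.  -0.2 -2.1] w0.0139 g40.0
```

View pics/side2.png

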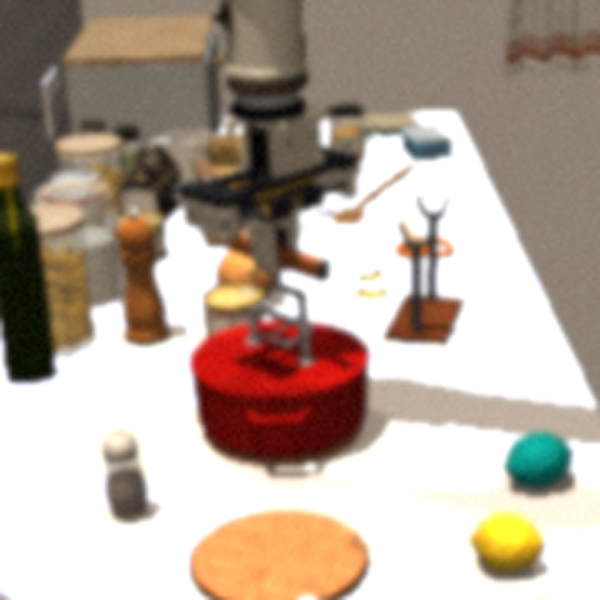

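The prongs pass under the loop bar, tips at (255,340) on the far side, with no contact force. Lift slowly.

```bash
python3 - <<'E'
from h import *
s=arm.observe(); p=np.array(s["tcp_pos"])
lin([p[0],p[1],.200],v=.05); st(); lin([p[0],p[1],.225],v=.04); st(); lin([p[0],p[1],.275],v=.06); arm.hold(.5); st()
for n in("side","top"):
    im=get_image(n); np.savez(n+"3.npz",**im)
    c=im["color"][90:270,180:360] if n=="side" else im["color"][130:270,250:390]
    cv2.imwrite(f"pics/{n}3.png",cv2.resize(cv2.convertScaleAbs(c,alpha=1.5),(600,600),interpolation=cv2.INTER_CUBIC))
    P,uv=cloud(im); h=cv2.cvtColor(im["color"],cv2.COLOR_BGR2HSV)[uv[:,1],uv[:,0]].astype(int)
    k=((P>(.48,-.27,.12))&(P<(.79,.03,.175))).all(1)&(h[:,1]>150)&((h[:,0]<10)|(h[:,0]>170)); q=P[k]
    A=np.c_[q[:,:2],np.ones(len(q))]; w=np.linalg.lstsq(A,q[:,2],rcond=None)[0]
    print(n,len(q),fit(q),q.mean(0).round(4),"slope",w[:2].round(3))
E
```

```text
t13.2 [ 0.6318 -0.1214  0.2006] F [-0.2 -0.7 -2. ] w0.0135 g40.0
t13.9 [ 0.6314 -0.1212  0.2248] F [-0.1 -0.3 -5.8] w0.0137 g40.0
t15.4 [ 0.6316 -0.1213  0.2749] F [-0.5 -0.5 -5.8] w0.0135 g40.0
side 816 (array([ 0.634 , -0.1079]), array([177., 181.]), np.float32(125.3)) [ 0.6355 -0.0973  0.1588] slope [-0.003 -0.014]
top 733 (array([ 0.656 , -0.0611]), array([ 57., 165.]), np.float32(158.8)) [ 0.6462 -0.0612  0.1613] slope [-0.011 -0.049]
```

View pics/side3.png

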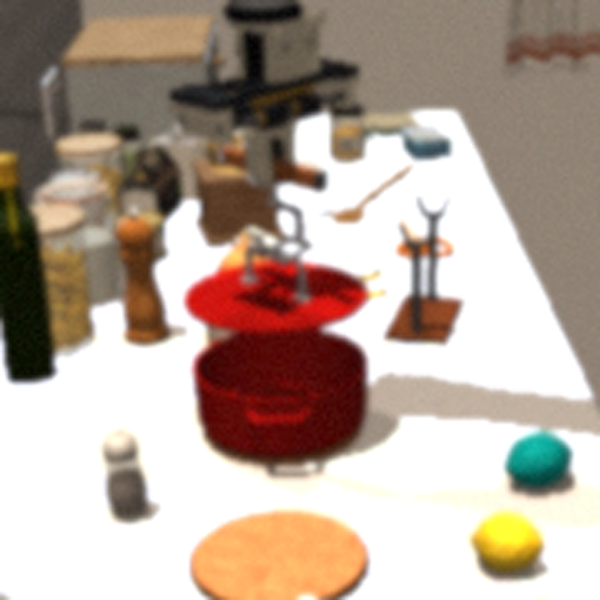

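The lid hangs level, about 3.7 N, with its plate at (280,297) well above the rim at (280,350). Carry it to the trivet.

```bash
python3 - <<'E'
from h import *
u=d2(44)
lin([.635,.147,.275],44,v=.12); arm.hold(.4)
lin([.635,.147,.165],44,v=.1); arm.hold(.3); lin([.635,.147,.138],v=.03); st(); print(lin([.635,.147,.122],v=.04,th=6)); s=st()
p=np.array(s["tcp_pos"]); print(lin(p-75e-3*u,v=.08,th=5)); s=st()
p=np.array(s["tcp_pos"]); lin([p[0],p[1],.26],v=.15); st()
for n in("side","top"):
    im=get_image(n); np.savez(n+"4.npz",**im)
    P,uv=cloud(im); h=cv2.cvtColor(im["color"],cv2.COLOR_BGR2HSV)[uv[:,1],uv[:,0]].astype(int)
    red=(h[:,1]>150)&((h[:,0]<10)|(h[:,0]>170))
    k=((P>(.48,.0,.018))&(P<(.79,.29,.045))).all(1)&red; q=P[k]
    w=np.linalg.lstsq(np.c_[q[:,:2],np.ones(len(q))],q[:,2],rcond=None)[0]
    print(n,"lid",len(q),fit(q),q.mean(0).round(4),"slope",w[:2].round(3))
    q=near(P,(.53,.05,.06),(.73,.25,.09)); print("loop",len(q),fit(q),q.mean(0).round(4))
cv2.imwrite("pics/t4.png",cv2.convertScaleAbs(im["color"],alpha=1.5))
E
```

```text
t20.9 [0.6354 0.147  0.1385] F [ 0.4 -0.3 -1.9] w0.0134 g40.0
False
t21.4 [0.6348 0.1469 0.1216] F [ 0.2 -0.6 -0.6] w0.0138 g40.0
False
t22.5 [0.5814 0.0954 0.1217] F [-0.4  0.6 -2.3] w0.0136 g40.0
t23.6 [0.5806 0.0955 0.259 ] F [-0.6 -0.3 -1.8] w0.0136 g40.0
side lid 1526 (array([0.637 , 0.1564]), array([184., 183.]), np.float32(178.7)) [0.6367 0.1697 0.0264] slope [ 0.001 -0.012]
loop 64 (array([0.6355, 0.1522]), array([ 8., 86.]), np.float32(134.4)) [0.6323 0.1554 0.0706]
top lid 18 (array([0.6353, 0.0542]), array([16., 11.]), np.float32(9.8)) [0.6359 0.0553 0.0275] slope [-0.05  -0.447]Traceback (most recent call last):
  File "<stdin>", line 14, in <module>
  File "h.py", line 22, in fit
    b=cv2.PCACompute(p[:,:2].astype(np.float32),None)[1][0]
      ~~~~~~~~~~~~~~^^^^^^^^^^^^^^^^^^^^^^^^^^^^^^^^^
cv2.error: OpenCV(4.12.0) /io/opencv/modules/core/src/matmul.dispatch.cpp:788: error: (-215:Assertion failed) nsamples > 0 in function 'calcCovarMatrix'
```

The lid is on the trivet, centred to about 2 mm in the side view and off the prongs. Hang the lifter back on the stand, then look from the top.

```bash
python3 - <<'E'
from h import *
p=np.array(arm.observe()["tcp_pos"]); lin([p[0],p[1],.30],v=.15)
arm.reach(np.array([.4508,-.401,.30]),down(-16)); arm.hold(.3); st()
lin([.4508,-.401,.16],-16,v=.12); print(lin([.4508,-.401,.1235],v=.05,th=8)); st()
arm.set_gripper(.05); st(); lin([.4508,-.401,.26],v=.15)
arm.reach(np.array([.43,-.15,.32]),down(80)); st()
for n in("side","top"):
    im=get_image(n); np.savez(n+"5.npz",**im); cv2.imwrite(f"pics/{n}5.png",cv2.convertScaleAbs(im["color"],alpha=1.5))
    P,uv=cloud(im); h=cv2.cvtColor(im["color"],cv2.COLOR_BGR2HSV)[uv[:,1],uv[:,0]].astype(int)
    H,S,V=h.T; red=(S>150)&((H<10)|(H>170)); y=(H>17)&(H<36)&(S>90); o=(H<22)&(S>110)&(V>60)
    for nm,lo,hi,c in(("lid",(.48,.0,.018),(.79,.29,.045),red),("loop",(.53,.05,.055),(.73,.25,.09),H>=0),("handle",(.4,-.5,.135),(.5,-.3,.2),o),("lemL",(.3,.235,.008),(.52,.40,.08),y),("lemR",(.3,.06,.008),(.52,.235,.08),y),("pot",(.5,-.26,.07),(.77,.02,.095),red)):
        q=P[((P>lo)&(P<hi)).all(1)&c]
        print(n,nm,len(q),*(fit(q)+(q.mean(0).round(4),) if len(q)>5 else ()))
E
```

```text
t26.3 [ 0.4513 -0.4005  0.3   ] F [-0.1  0.3 -1.4] w0.0141 g40.0
False
t28.5 [ 0.4508 -0.4013  0.1237] F [-0.2 -0.5 -1.1] w0.0137 g40.0
t29.3 [ 0.4508 -0.401   0.1235] F [-0.2 -0.5 -0.1] w0.0498 g0.0
t31.3 [ 0.4297 -0.1508  0.3196] F [-0.7  0.  -0.1] w0.0499 g0.0
side lid 1542 [0.6368 0.156 ] [183. 182.] 1.1 [0.6368 0.1684 0.0264]
side loop 74 [0.6346 0.1521] [ 9. 85.] 134.2 [0.6327 0.155  0.0694]
side handle 34 [ 0.4519 -0.3851] [125.  10.] 74.2 [ 0.4517 -0.3823  0.146 ]
side lemL 405 [0.4431 0.2907] [42. 70.] 166.6 [0.4438 0.2965 0.0365]
side lemR 276 [0.4316 0.1816] [36. 58.] 168.3 [0.4331 0.187  0.0346]
side pot 210 [ 0.6339 -0.1074] [173. 204.] 107.9 [ 0.6384 -0.0819  0.0751]
top lid 2646 [0.6372 0.145 ] [187. 186.] 32.8 [0.636  0.1452 0.029 ]
top loop 78 [0.6372 0.1444] [ 9. 84.] 134.0 [0.6365 0.1445 0.0735]
top handle 221 [ 0.4523 -0.4005] [133.  14.] 74.0 [ 0.4529 -0.3979  0.1504]
top lemL 302 [0.4428 0.2773] [58. 57.] 169.8 [0.4426 0.2751 0.0476]
top lemR 251 [0.4324 0.1673] [50. 54.] 163.1 [0.4327 0.1659 0.0461]
top pot 316 [ 0.6325 -0.1212] [183. 186.] 99.0 [ 0.6368 -0.1148  0.0783]
```

View pics/top5.png

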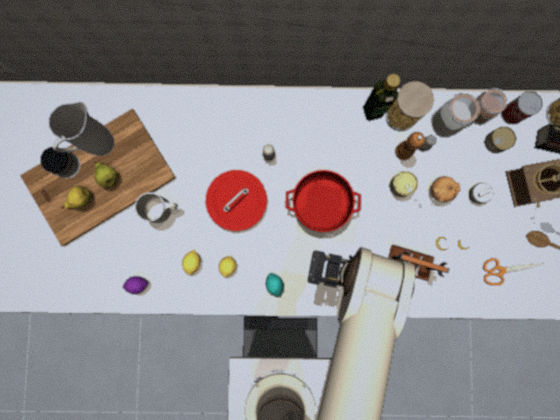

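The view shows the lid on the trivet (236,200), the open pot (323,202) and the lifter back on its stand (425,264). The left lemon was knocked to (191,262), re-measured at (0.443, 0.277). Pick both lemons, starting with the right one.

```bash
cat > pick.py <<'E'
from h import *
import sys
x,y,ya,tx,ty=map(float,sys.argv[1:6])
arm.set_gripper(.09,20); arm.reach(np.array([x,y,.20]),down(ya)); lin([x,y,.05],ya,v=.15)
print(lin([x,y,.011],v=.06,th=10)); arm.set_gripper(.0,20); s=st()
if s["width"]<.03: sys.exit("missed")
lin([x,y,.22],v=.15); st()
arm.reach(np.array([tx,ty,.20]),down(90)); lin([tx,ty,.032],90,v=.1,th=10); st()
arm.set_gripper(.072); arm.hold(.3); lin([tx,ty,.22],v=.12); s=st()
arm.reach(np.array([.42,-.12,.3]),down(90))
for n in("top",):
    im=get_image(n); np.savez("after.npz",**im)
    P,uv=cloud(im); h=cv2.cvtColor(im["color"],cv2.COLOR_BGR2HSV)[uv[:,1],uv[:,0]].astype(int)
    H,S,V=h.T; yl=(H>17)&(H<36)&(S>90)
    for nm,lo,hi in(("lemL",(.3,.235,.008),(.52,.40,.08)),("lemR",(.3,.06,.008),(.52,.235,.08)),("inpot",(.53,-.22,.01),(.73,-.02,.12))):
        q=P[((P>lo)&(P<hi)).all(1)&yl]
        print(n,nm,len(q),*(fit(q)+(q.mean(0).round(4),q.max(0).round(3)) if len(q)>5 else ()))
E
python3 pick.py .4325 .1675 76 .5955 -.121
```

```text
False
t36.2 [0.4326 0.1677 0.0111] F [-0.6  0.2  1.5] w0.0522 g20.0
t37.7 [0.4319 0.1672 0.2193] F [ 0.6 -0.5 -0.9] w0.0519 g20.0
t40.8 [ 0.596  -0.1211  0.0326] F [-0.2 -0.1 -1.7] w0.0519 g20.0
t43.4 [ 0.595  -0.1209  0.2191] F [ 1.2 -0.5 -0.2] w0.0723 g0.0
top lemL 304 [0.4428 0.2771] [57. 59.] 169.6 [0.4427 0.2749 0.0475] [0.477 0.3   0.06 ]
top lemR 0
top inpot 253 [ 0.5952 -0.1212] [53. 52.] 178.5 [ 0.5943 -0.1209  0.058 ] [ 0.63  -0.097  0.072]
```

```bash
python3 pick.py .4428 .2775 79 .6705 -.121; python3 - <<'E'
from h import *
im=dict(np.load("after.npz")); cv2.imwrite("pics/t6.png",cv2.resize(cv2.convertScaleAbs(im["color"][140:290,180:460],alpha=1.5),(800,428),interpolation=cv2.INTER_CUBIC))
E
```

```text
False
t48.9 [0.4429 0.2777 0.0112] F [ 0.2 -0.1  1.3] w0.0533 g20.0
t50.5 [0.4423 0.2771 0.2191] F [ 0.  -0.3 -0.7] w0.0533 g20.0
t54.0 [ 0.671  -0.1211  0.0327] F [-0.2 -0.6 -2.6] w0.0531 g20.0
t56.5 [ 0.67   -0.1208  0.219 ] F [-0.3 -0.1 -0.3] w0.0717 g0.0
top lemL 0
top lemR 0
top inpot 566 [ 0.639  -0.1213] [149.  48.] 179.8 [ 0.6354 -0.1211  0.0578] [ 0.713 -0.097  0.073]
```

View pics/t6.png

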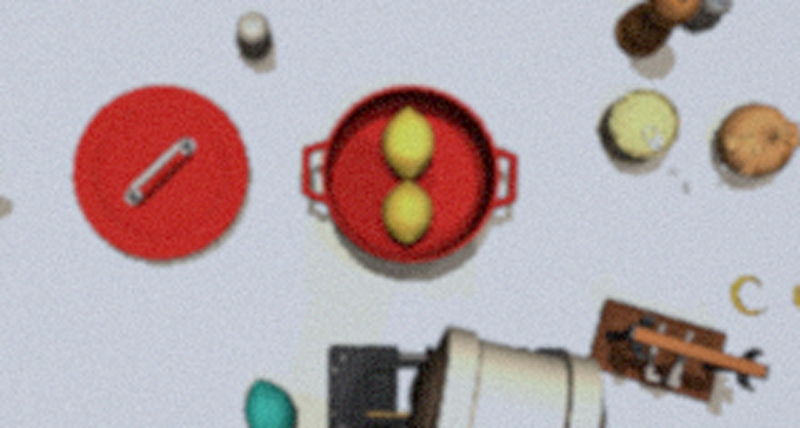

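Both lemons lie flat, end to end, in the pot at (408,143) and (408,212). The lid is on the trivet and the lifter is on its stand. Take the lifter again at the same grip point, so that the earlier lid-to-TCP relation holds, and lift the lid.

```bash
python3 - <<'E'
from h import *
u=d2(44)
arm.set_gripper(.06,40); arm.reach(np.array([.4508,-.401,.30]),down(-16)); 
print(lin([.4508,-.401,.122],-16,v=.1,th=12)); arm.set_gripper(0.,40); s=st(); assert .011<s["width"]<.017
lin([.4508,-.401,.30],v=.15); st()
b=np.array([.635,.147,0])
arm.reach(np.append((b-78e-3*u)[:2],.30),down(44)); arm.hold(.2)
print(lin(np.append((b-78e-3*u)[:2],.122),44,v=.12,th=6)); st()
print(lin(np.append(b[:2],.122),44,v=.08,th=5)); st()
lin([.635,.147,.141],v=.04); st(); lin([.635,.147,.165],v=.04); st(); lin([.635,.147,.275],v=.08); arm.hold(.4); st()
im=get_image("side"); np.savez("side7.npz",**im)
cv2.imwrite("pics/s7.png",cv2.resize(cv2.convertScaleAbs(im["color"][90:300,160:370],alpha=1.5),(600,600),interpolation=cv2.INTER_CUBIC))
E
```

```text
False
t61.9 [ 0.4508 -0.401   0.122 ] F [ 0.4  0.4 -0.9] w0.0137 g40.0
t63.2 [ 0.4505 -0.4005  0.299 ] F [ 0.3 -0.2 -1. ] w0.0140 g40.0
False
t66.9 [0.5795 0.0929 0.1228] F [-0.5 -0.4 -1.1] w0.0134 g40.0
False
t68.0 [0.6346 0.1463 0.122 ] F [ 0.1 -0.2 -2. ] w0.0136 g40.0
t68.7 [0.635  0.1471 0.1412] F [ 0.3  0.3 -2.1] w0.0138 g40.0
t69.4 [0.6348 0.147  0.1649] F [-0.  -0.3 -6. ] w0.0140 g40.0
t71.3 [0.635  0.147  0.2749] F [-0.5  0.1 -6.5] w0.0138 g40.0
```

View pics/s7.png

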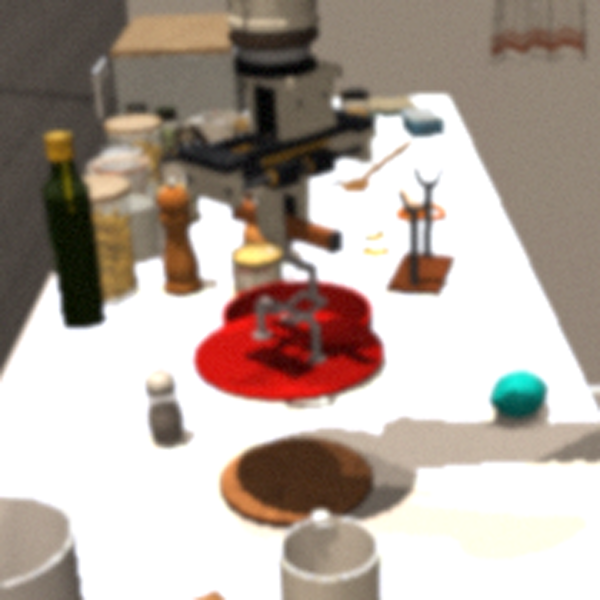

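The lid hangs level again, plate at (290,355), clear of the trivet. Go over the pot and compare with the earlier hanging picture before lowering.

```bash
python3 - <<'E'
from h import *
def lid(im):
    P,uv=cloud(im); h=cv2.cvtColor(im["color"],cv2.COLOR_BGR2HSV)[uv[:,1],uv[:,0]].astype(int)
    q=P[((P>(.48,-.27,.145))&(P<(.79,.03,.175))).all(1)&(h[:,1]>150)&((h[:,0]<10)|(h[:,0]>170))]
    w=np.linalg.lstsq(np.c_[q[:,:2],np.ones(len(q))],q[:,2],rcond=None)[0]; return len(q),fit(q),q.mean(0).round(4),w[:2].round(3)
lin([.6316,-.1213,.275],44,v=.12); arm.hold(.6); st()
im=get_image("side"); np.savez("side8.npz",**im); print("ref",lid(dict(np.load("side3.npz")))); print("now",lid(im))
E
```

```text
t74.4 [ 0.6316 -0.1213  0.275 ] F [-0.5  1.2 -5.5] w0.0136 g40.0
ref (815, (array([ 0.634 , -0.1079]), array([177., 181.]), np.float32(125.5)), array([ 0.6355, -0.0974,  0.1588]), array([-0.003, -0.013]))
now (810, (array([ 0.6344, -0.1083]), array([178., 183.]), np.float32(120.5)), array([ 0.6356, -0.097 ,  0.1589]), array([ 0.001, -0.009]))
```

```bash
python3 - <<'E'
from h import *
x,y=.6305,-.1218; u=d2(44)
lin([x,y,.222],v=.08); arm.hold(.4); print(lin([x,y,.202],v=.025,th=8)); st(); print(lin([x,y,.183],v=.04,th=8)); s=st()
im=get_image("side"); np.savez("side9.npz",**im)
for n in("side2","side9"):
    im=dict(np.load(n+".npz")); P,uv=cloud(im); h=cv2.cvtColor(im["color"],cv2.COLOR_BGR2HSV)[uv[:,1],uv[:,0]].astype(int)
    q=P[((P>(.48,-.27,.078))&(P<(.79,.03,.12))).all(1)&(h[:,1]>150)&((h[:,0]<10)|(h[:,0]>170))]
    w=np.linalg.lstsq(np.c_[q[:,:2],np.ones(len(q))],q[:,2],rcond=None)[0]; print(n,len(q),fit(q),q.mean(0).round(4),w[:2].round(3))
cv2.imwrite("pics/s9.png",cv2.resize(cv2.convertScaleAbs(im["color"][130:240,210:330],alpha=1.5),(654,600),interpolation=cv2.INTER_CUBIC))
E
```

```text
False
t76.6 [ 0.6309 -0.122   0.2026] F [-0.5 -1.2 -1.7] w0.0138 g40.0
False
t77.2 [ 0.6305 -0.1219  0.1828] F [ 0.1  0.4 -1.3] w0.0137 g40.0
side2 857 (array([ 0.6354, -0.1083]), array([177., 190.]), np.float32(151.7)) [ 0.6349 -0.0927  0.0877] [-0.003 -0.023]
side9 865 (array([ 0.631 , -0.1144]), array([184., 182.]), np.float32(151.9)) [ 0.6343 -0.0926  0.0874] [-0.002 -0.024]
```

View pics/s9.png

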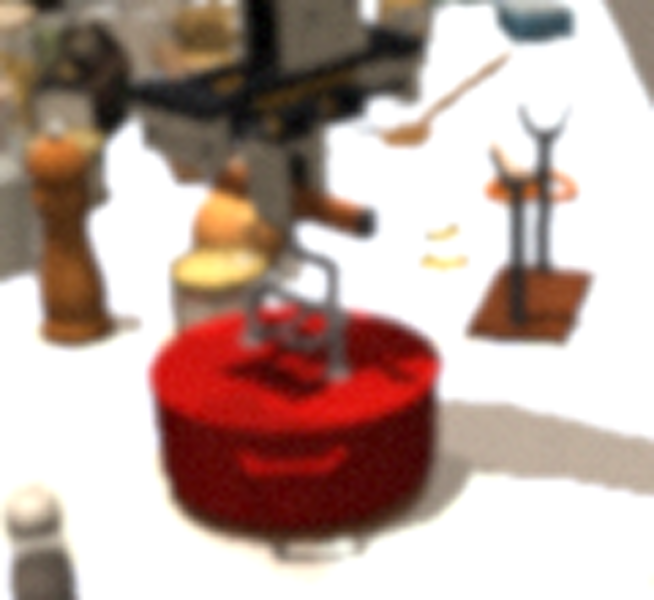

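The lid sits at the same height and slope as at the start, plate at (295,365) flush with the rim. Withdraw the prongs and hang the lifter.

```bash
python3 - <<'E'
from h import *
u=d2(44); p=np.array(arm.observe()["tcp_pos"])
print(lin(p-78e-3*u,v=.07,th=5)); p=np.array(st()["tcp_pos"]); lin([p[0],p[1],.30],v=.15)
arm.reach(np.array([.4508,-.401,.30]),down(-16)); arm.hold(.3)
lin([.4508,-.401,.16],-16,v=.12); print(lin([.4508,-.401,.1225],v=.05,th=8)); st()
arm.set_gripper(.05); lin([.4508,-.401,.30],v=.12); arm.reach(np.array([.42,-.05,.35]),down(60)); arm.hold(.5); st()
for n in("top","side"):
    im=get_image(n); np.savez(n+"10.npz",**im)
    P,uv=cloud(im); h=cv2.cvtColor(im["color"],cv2.COLOR_BGR2HSV)[uv[:,1],uv[:,0]].astype(int)
    H,S,V=h.T; red=(S>150)&((H<10)|(H>170)); o=(H<22)&(S>110)&(V>60)
    for nm,lo,hi,c in(("lid",(.5,-.25,.078),(.76,0,.105),red),("loop",(.53,-.22,.118),(.73,-.02,.16),H>=0),("handle",(.4,-.5,.135),(.5,-.3,.2),o)):
        q=P[((P>lo)&(P<hi)).all(1)&c]; print(n,nm,len(q),*(fit(q)+(q.mean(0).round(4),) if len(q)>5 else ()))
    if n=="top": cv2.imwrite("pics/t10.png",cv2.resize(cv2.convertScaleAbs(im["color"][140:300,120:480],alpha=1.5),(800,356),interpolation=cv2.INTER_CUBIC))
E
```

```text
False
t78.5 [ 0.575  -0.1755  0.1831] F [ 0.8  0.7 -1.4] w0.0138 g40.0
True
t82.8 [ 0.4503 -0.4004  0.1219] F [-0.9  0.6  4.6] w0.0137 g40.0
t87.1 [ 0.42   -0.0501  0.3499] F [ 0.4 -0.3 -0.3] w0.0500 g0.0
top lid 2940 [ 0.632  -0.1222] [187. 187.] 53.7 [ 0.6315 -0.1217  0.0909]
top loop 83 [ 0.6323 -0.1234] [ 8. 87.] 134.4 [ 0.6312 -0.1223  0.1358]
top handle 219 [ 0.4518 -0.3991] [132.  14.] 74.1 [ 0.4523 -0.3972  0.1509]
side lid 911 [ 0.6315 -0.1085] [180. 182.] 153.2 [ 0.6334 -0.0964  0.0876]
side loop 48 [ 0.6331 -0.118 ] [10. 88.] 134.0 [ 0.6291 -0.114   0.1311]
side handle 34 [ 0.4518 -0.3839] [120.  12.] 75.1 [ 0.4497 -0.3859  0.1459]
```

View pics/t10.png

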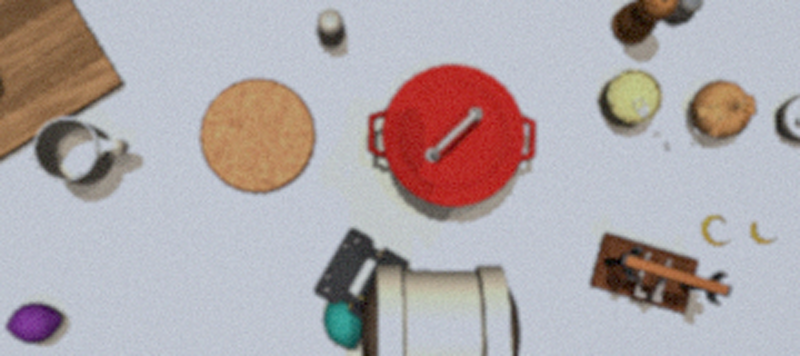

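The lid is seated and centred at (452,137), the lifter hangs at (675,272) as it did at the start, and the bystanders have not moved. Hand in.

```bash
python3 -c "
from h import *
print(arm.finish_job()); st()"
```

```text
the job is handed in; nothing more can be done
None
the job is handed in; nothing more can be done
```

I handed the job in at about 87 s: both lemons (no garlic was present) are in the casserole, the lid is back on level and centred to about 1 mm, the lifter hangs on its stand, and no verdict was returned.

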